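# Shut the marked gas valve under the sliding cover

## Task

Push the cover of the grey valve box aside, to the left as far as it goes, so that the two valve handles come to light, then push the handle that ends in a round disc shut, all the way to its stop. Nothing needs grasping, the fingertips are enough: slide the cover along its ledges without lifting it, leave it open, and leave the plain handle and everything standing around as it is.

Things in the scene. Friction and masses are not known exactly. Their poses are not given: they have to be found in the camera images.
- housing: Grey steel valve box fixed on the bench, 170 mm deep (own x, away from the robot) by 520 mm long (own y, to the robot's left), 84 mm high; origin at the centre of its underside. Right part: open well; left part (own y above -5 mm): closed deck, top at z 70 mm. Ledges at z 72 mm along front and back carry the cover, between guide lips and end stops that rise to z 84 mm.
- well (a point): Centre of the well's mouth, at ledge height (z 72 mm); axes as the housing's. The well is 146 mm (x) by 250 mm (y) inside, its floor at z 8 mm, its end wall at own y -255 mm of the housing.
- open_spot (a point): Where the cover's origin lies when fully open against the left end stop: own y +131 mm of the housing, z 72 mm.
- cover: Loose flat aluminium cover, 158 (x) by 248 (y) by 5 mm, 0.3 to 0.65 kg, on the ledges with 2 mm play to each lip; origin at the centre of its underside, axes as the housing's. A black rib stands on its middle: 110 mm along x, 12 mm thick in y, top 40 mm above the underside. Slides along y with about 2 to 8 N; starts over the well (housing own y -129 to -90 mm), free to move to +131 mm.
- marked_pivot (a point): Point on the turning axis (vertical) of the marked valve, at the level of its handle's top, 64 mm above the bench; axes as the housing's. The two valves sit in the well at housing own x +20 mm, own y -190 and -90 mm; which is which changes.
- marked_end (a point): Centre of the round disc (30 mm across) that ends the marked steel handle, 48 mm from the pivot. The handle is a level bar 12 mm wide from a hub 28 mm across to the disc; bar and disc span z 46 to 64 mm. The disc is the mark: the other handle has none.
- marked_handle (a joint): Angle of the marked handle, rad: 0 fully open (points to the front of the housing, own -x, in line with its pipe), grows clockwise from above, 1.571 fully shut at its stop (points to the housing's left, own +y, across the pipe). Stays where it is left; friction 0.18 N m, about 4 N at the disc.
- plain_pivot (a point): As marked_pivot, for the other valve, whose handle must be left as it is.
- plain_end (a point): Point on the other handle, 48 mm from its pivot: a plain straight bar 12 mm wide with a square end 62 mm from the pivot, no disc. Same heights.
- plain_handle (a joint): Angle of the plain handle, same meaning; it starts near open and stays so.
- fitting: Turned brass plug, 22 mm across, 26 mm tall, standing inside the well behind and between the valves. Loose bystander, origin at the centre of its underside; leave it alone.
- objective: Black microscope objective, 36 mm across, 52 mm tall, standing in front of the housing. Loose bystander, origin at the centre of its underside; leave it alone.
- oil_jar: Amber glass jar, 42 mm across, 60 mm tall, standing in front of the housing. Loose bystander, origin at the centre of its underside; leave it alone.
- beaker: White plastic beaker, 64 mm across, 80 mm tall, standing behind the housing. Loose bystander, origin at the centre of its underside; leave it alone.
- slide_case: Grey plastic slide case, 80 x 55 x 30 mm, lying behind the housing. Loose bystander, origin at the centre of its underside; leave it alone.
- driver: Screwdriver with black handle lying on the bench left of the housing. Loose bystander, origin at the centre of its underside; leave it alone.

How it is judged:
By the outcome, as a careful person would: the job done as asked, in the order asked, and still so for the second after the job is handed in, with the robot touching nothing.
It also fails if it takes over 54 s, if anything falls off the work surface, if the arm or the gripper's body presses on something with over 40 N, if the wrist force passes 120 N, or if a joint passes its speed limit or range.

## Robot

A 6-joint arm with a two-finger parallel gripper is mounted at the origin on the work surface. World frame = base frame: x ahead of the robot, y to its left, z up, the work surface at z = 0. Lengths are in m, angles in rad, forces in N, time in s.
With the tool pointing down it reaches from about 0.275 to 0.825 m from the base axis. Payload 4.9 kg.
Tool frame: the origin (TCP) lies at the very end of the fingers, on their centre line; the grasp point (between the pads) lies 19 mm behind it; z points along the fingers, y is the line along which they close (so a half turn about z gives the same grasp; the last joint's range is limited). The gripper opens to 85 mm and grips with 20 to 120 N. Pads are 22 mm wide; open, the fingers measure 114 mm over their backs; the gripper's body (76 mm by 85 mm) begins 54 mm behind the grasp point. The pads swing forward as they close: fully open they stand 13 mm farther back than shut.
Start: joints at [1.056, 0.326, -0.193, 1.052, 0, 1.437], TCP at [0.204, 0.511, 0.231] pointing down, gripper open.
Joint ranges: [-2.65, 2.65], [-0.97, 1.79], [-1.3, 1.35], [-1.93, 2.1], [-1.47, 1.37], [-3.14, 3.14]. Speed limits (rad/s): [2.57, 2.57, 3.14, 3.14, 3.14, 3.14].

## Interface

Orientations are given as a unit quaternion [x, y, z, w].
In Python, from cell import manip gives the robot as it stands. The module is installed in compiled form; this text tells all that it offers.
- The arm moves only by the tool play_rows, never from a script. Its argument "commands" is a list of rows, each an object of numbers: "tx", "ty", "tz": the shift along the world's x, y, z in units of 30 mm (1.0 is 30 mm); "rx", "ry", "rz": the turn, a rotation vector about the world's x, y, z in units of 5 degrees (1.0 is 5 degrees); "jaw": the finger opening in mm, from 0 to 85.4. In form: [{"tx": .., "ty": .., "tz": .., "rx": .., "ry": .., "rz": .., "jaw": ..}, ...]. A call has 1 to 20 rows; each row is the pose to reach, as a shift and turn from the pose commanded when the call began; what a row does not reach only later rows make up. A row lasts 1/12 s, in which the tool goes at most 41.7 mm and 7.16 degrees, less where a joint would pass 70% of its speed; a pose out of reach is approached as far as the arm can. A call with a gripper value outside its range is refused whole. The fingers move at their own pace and stop on an object; "squeeze" is the grip in N (left out, the last holds). Time passes only in rows, so rows that repeat a pose let the fingers close. It gives the time, the measured TCP pose, the force, the opening and the grip force at its end, in the units of the state.
- manip.get_obs(): the state, without advancing time (a new reading comes with each control period).
- manip.get_image(name): name is "scene" or "top" or "wrist"; returns a dict with "frame" (400x640x3 uint8, blue, green, red), "mtx" (3x3 intrinsics, pixels), "dist" ([k1, k2, p1, p2, k3] as OpenCV has them; the pictures are not rectified), "R" (3x3) and "t" (3): a world point X has camera coordinates R X + t. Camera axes: x right, y down, z forward; pixel columns grow to the right and rows downward; lengths in m; the calibration is good to about 2 mm. A picture is of the moment at which its call begins. There is no depth.
- manip.sign_off(): hands the job in; it is judged then, once.
The state is a dict: "time": time; "q": joint angles; "joint_velocities": joint speeds; "joint_torque": joint torques, N m; "tool_pos": TCP position; "ee_rot": TCP orientation; "ft_force": force on the tool from outside, world axes, zero at the start; "moment": the same for the moment, N m; "opening": finger opening in m; "gripper_force": force on a finger pad.
Only numpy, scipy, OpenCV 4.12 (cv2) and the standard library are available. Lean on these libraries where they do the work, as an engineer would, in place of code of your own. Each camera call takes 0.05 s, during which the arm holds its last target. There are 200 camera calls.

## Working session

There is one attempt and no reset: what is moved stays moved. The work goes in short steps, Python scripts to look and compute and a tool call to move; the robot and the scene stay as the last step left them, time stands still between calls to the robot, and variables do not carry over. Pictures are saved under pics/ and viewed, at most 10 in all, crops included, and the job is handed in when it is done.

Besides the shell and the picture viewer there is one more tool, called after ">>>" as name(argument=value, ...), one argument or row to a line, values as JSON. play_rows: Moves the arm, as the interface text tells. Its arguments: {"type":"object","properties":{"commands":{"type":"array","items":{"type":"object","properties":{"tx":{"type":"number"},"ty":{"type":"number"},"tz":{"type":"number"},"rx":{"type":"number"},"ry":{"type":"number"},"rz":{"type":"number"},"jaw":{"type":"number"}}}},"squeeze":{"type":"number"}},"required":["commands"]}

```bash
mkdir -p pics
cat > h.py <<'E'
import numpy as np, cv2
from cell import manip
def snap(name,fn):
    d=manip.get_image(name); cv2.imwrite('pics/'+fn+'.png',d['frame']); 
    np.savez('pics/'+fn+'.npz',**{k:np.array(d[k]) for k in('mtx','dist','R','t')}); return d
def load(fn): return np.load('pics/'+fn+'.npz')
def ray(c,uv,z):
    n=cv2.undistortPoints(np.array([[uv]],float),c['mtx'],c['dist'])[0,0]
    R=c['R'];o=-R.T@c['t'];v=R.T@np.array([n[0],n[1],1]); return o+v*(z-o[2])/v[2]
def proj(c,P):
    return cv2.projectPoints(np.array(P,float).reshape(-1,3),cv2.Rodrigues(c['R'])[0],c['t'],c['mtx'],c['dist'])[0][:,0]
E
python3 - <<'E'
from h import *
for n in('top','scene'):
    d=snap(n,n+'0'); print(n,-d['R'].T@d['t'])
o=manip.get_obs(); print(o['time'],o['tool_pos'],o['ee_rot'],o['opening'])
E
```

```text
top [0.4019525  0.13855856 0.97126522]
scene [ 0.99990973 -0.29151174  0.86450812]
0.1 [0.20413048 0.51016277 0.23057027] [ 1.89251905e-01  9.81928262e-01 -7.37413405e-04 -2.47487270e-04] 0.0854516552114461
```

View pics/top0.png

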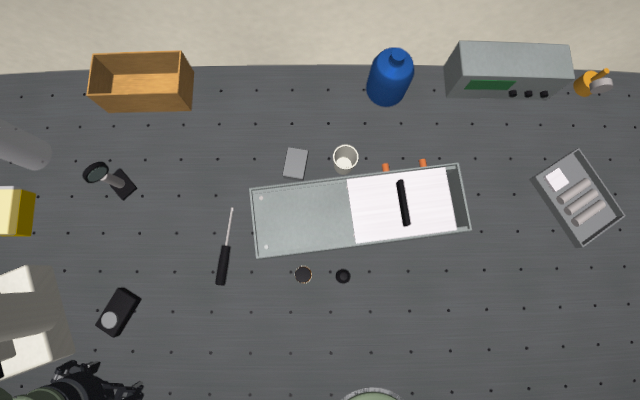

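View pics/scene0.png

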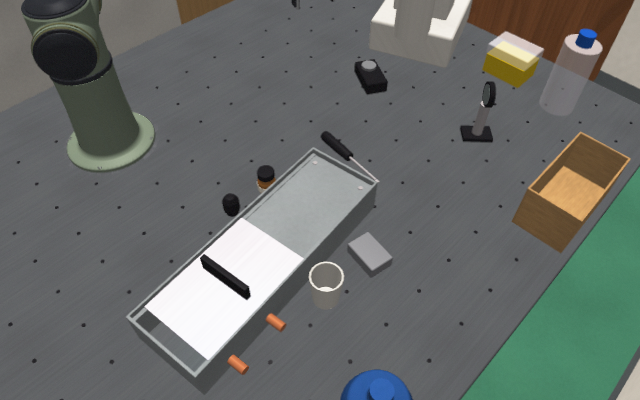

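The top picture shows the housing's corners near (249,188), (459,164), (470,229) and (257,257). The rib runs from (400,181) to (407,225), and the beaker, jar and objective stand around the housing. I'll enlarge this view for exact corners.

Run:
```python
from h import *
im=cv2.imread('pics/top0.png')[140:300,230:490]
cv2.imwrite('pics/c0.png',cv2.resize(im,None,fx=3,fy=3,interpolation=cv2.INTER_CUBIC))
```

```text
(no output)
```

View pics/c0.png

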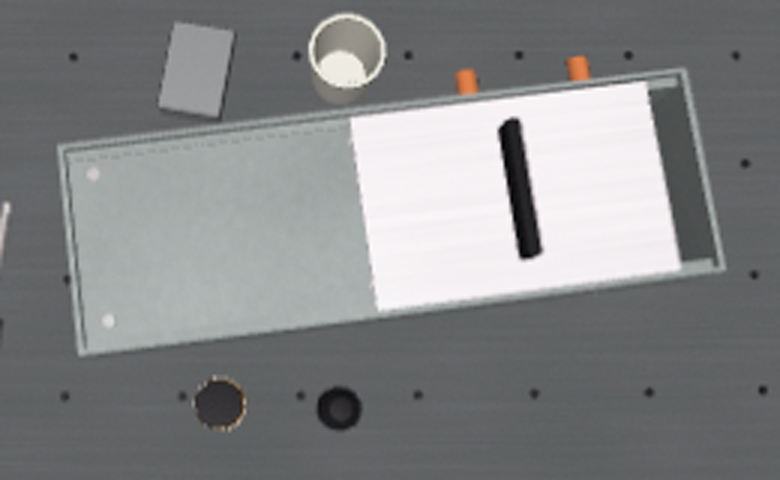

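The enlarged crop shows these points, in crop pixels:
- **Housing corners:** (58,146), (685,69), (724,268), (79,355)
- **Cover corners:** (351,118), (648,84), (680,270), (377,311)
- **Rib:** from (510,118) to (530,258)

Next I fit the housing pose and plan the push on the rib.

```bash
cat >> h.py <<'E'
def fit(A,B): # 2D rigid B=R A+t
    A=np.array(A);B=np.array(B);a=A-A.mean(0);b=B-B.mean(0)
    th=np.arctan2((a[:,0]*b[:,1]-a[:,1]*b[:,0]).sum(),(a*b).sum())
    R=np.array([[np.cos(th),-np.sin(th)],[np.sin(th),np.cos(th)]]);t=B.mean(0)-R@A.mean(0)
    return th,R,t,np.linalg.norm(A@R.T+t-B,axis=1)
E
python3 - <<'E'
from h import *
c=load('top0'); f=lambda p,z: ray(c,((p[0]-1)/3+230,(p[1]-1)/3+140),z)[:2]
H=[f(p,.084) for p in[(58,146),(685,69),(724,268),(79,355)]]
th,R,t,r=fit([(.085,.26),(.085,-.26),(-.085,-.26),(-.085,.26)],H); print('housing',th,t,r)
C=[f(p,.077) for p in[(351,118),(648,84),(680,270),(377,311)]]
tc,Rc,t2,r=fit([(.079,.124),(.079,-.124),(-.079,-.124),(-.079,.124)],C); print('cover',tc,t2,r,'own',R.T@(t2-t))
W=lambda x,y:R@[x,y]+t
for n,p,z in[('rib',f((511,121),.112),0),('rib2',f((531,255),.112),0),('beaker',f((347,50),.08),0),('jar',f((220,404),.06),0),('obj',f((339,409),.052),0)]: print(n,p,R.T@(p-t))
for n,p in[('v-190',(.02,-.19)),('v-90',(.02,-.09)),('open',(0,.131))]: print(n,W(*p))
print(np.linalg.norm(W(0,-.26)),np.linalg.norm(W(0,.15)))
E
```

```text
housing 0.12320391962442327 [0.54658552 0.02908495] [0.00167437 0.00209944 0.00253167 0.00137962]
cover 0.11537238677665468 [ 0.55803505 -0.07299814] [0.00054031 0.00136009 0.00198673 0.00058981] own [-0.00118251 -0.10271635]
rib [ 0.61035746 -0.06390021] [ 0.05186137 -0.10011742]
rib2 [ 0.5043884  -0.07464652] [-0.05462508 -0.09775948]
beaker [0.67859281 0.06123889] [0.13495815 0.01568752]
jar [0.39281648 0.16623707] [-0.13574851  0.15500956]
obj [0.38816719 0.0709809 ] [-0.15206882  0.0610468 ]
v-190 [ 0.58978349 -0.157017  ]
v-90 [ 0.57749424 -0.057775  ]
open [0.53048661 0.15909197]
0.6221906317058777 0.5573236395757832
```

The housing fits to about 2 mm, with yaw about 0.12. The cover sits at own y ≈ -0.10. I'll go above the spot right of the rib with the fingers closed and aligned to the housing.

>>> play_rows(
  commands=[
    {"tx": 1,"ty": -1.2,"rz": -1,"jaw": 0},
    {"tx": 12,"ty": -20.8,"tz": -2.2,"rz": -12.3,"jaw": 0},
    {"tx": 12,"ty": -20.8,"tz": -2.2,"rz": -12.3,"jaw": 0},
    {"tx": 12,"ty": -20.8,"tz": -2.2,"rz": -12.3,"jaw": 0},
    {"tx": 12,"ty": -20.8,"tz": -2.2,"rz": -12.3,"jaw": 0},
    {"tx": 12,"ty": -20.8,"tz": -2.2,"rz": -12.3,"jaw": 0},
    {"tx": 12,"ty": -20.8,"tz": -2.2,"rz": -12.3,"jaw": 0},
    {"tx": 12,"ty": -20.8,"tz": -2.2,"rz": -12.3,"jaw": 0},
    {"tx": 12,"ty": -20.8,"tz": -2.2,"rz": -12.3,"jaw": 0},
    {"tx": 12,"ty": -20.8,"tz": -2.2,"rz": -12.3,"jaw": 0},
    {"tx": 12,"ty": -20.8,"tz": -2.2,"rz": -12.3,"jaw": 0},
    {"tx": 12,"ty": -20.8,"tz": -2.2,"rz": -12.3,"jaw": 0},
    {"tx": 12,"ty": -20.8,"tz": -2.2,"rz": -12.3,"jaw": 0},
    {"tx": 12,"ty": -20.8,"tz": -2.2,"rz": -12.3,"jaw": 0},
    {"tx": 12,"ty": -20.8,"tz": -2.2,"rz": -12.3,"jaw": 0},
    {"tx": 12,"ty": -20.8,"tz": -2.2,"rz": -12.3,"jaw": 0},
    {"tx": 12,"ty": -20.8,"tz": -2.2,"rz": -12.3,"jaw": 0},
    {"tx": 12,"ty": -20.8,"tz": -2.2,"rz": -12.3,"jaw": 0},
    {"tx": 12,"ty": -20.8,"tz": -2.2,"rz": -12.3,"jaw": 0},
    {"tx": 12,"ty": -20.8,"tz": -2.2,"rz": -12.3,"jaw": 0},
  ],
)

```text
schema error: expected keys tx, ty, tz, rx, ry, rz, jaw
```

>>> play_rows(
  commands=[
    {"tx": 12,"ty": -20.8,"tz": -2.2,"rx": 0,"ry": 0,"rz": -12.3,"jaw": 0},
    {"tx": 12,"ty": -20.8,"tz": -2.2,"rx": 0,"ry": 0,"rz": -12.3,"jaw": 0},
    {"tx": 12,"ty": -20.8,"tz": -2.2,"rx": 0,"ry": 0,"rz": -12.3,"jaw": 0},
    {"tx": 12,"ty": -20.8,"tz": -2.2,"rx": 0,"ry": 0,"rz": -12.3,"jaw": 0},
    {"tx": 12,"ty": -20.8,"tz": -2.2,"rx": 0,"ry": 0,"rz": -12.3,"jaw": 0},
    {"tx": 12,"ty": -20.8,"tz": -2.2,"rx": 0,"ry": 0,"rz": -12.3,"jaw": 0},
    {"tx": 12,"ty": -20.8,"tz": -2.2,"rx": 0,"ry": 0,"rz": -12.3,"jaw": 0},
    {"tx": 12,"ty": -20.8,"tz": -2.2,"rx": 0,"ry": 0,"rz": -12.3,"jaw": 0},
    {"tx": 12,"ty": -20.8,"tz": -2.2,"rx": 0,"ry": 0,"rz": -12.3,"jaw": 0},
    {"tx": 12,"ty": -20.8,"tz": -2.2,"rx": 0,"ry": 0,"rz": -12.3,"jaw": 0},
    {"tx": 12,"ty": -20.8,"tz": -2.2,"rx": 0,"ry": 0,"rz": -12.3,"jaw": 0},
    {"tx": 12,"ty": -20.8,"tz": -2.2,"rx": 0,"ry": 0,"rz": -12.3,"jaw": 0},
    {"tx": 12,"ty": -20.8,"tz": -2.2,"rx": 0,"ry": 0,"rz": -12.3,"jaw": 0},
    {"tx": 12,"ty": -20.8,"tz": -2.2,"rx": 0,"ry": 0,"rz": -12.3,"jaw": 0},
    {"tx": 12,"ty": -20.8,"tz": -2.2,"rx": 0,"ry": 0,"rz": -12.3,"jaw": 0},
    {"tx": 12,"ty": -20.8,"tz": -2.2,"rx": 0,"ry": 0,"rz": -12.3,"jaw": 0},
    {"tx": 12,"ty": -20.8,"tz": -2.2,"rx": 0,"ry": 0,"rz": -12.3,"jaw": 0},
    {"tx": 12,"ty": -20.8,"tz": -2.2,"rx": 0,"ry": 0,"rz": -12.3,"jaw": 0},
    {"tx": 12,"ty": -20.8,"tz": -2.2,"rx": 0,"ry": 0,"rz": -12.3,"jaw": 0},
    {"tx": 12,"ty": -20.8,"tz": -2.2,"rx": 0,"ry": 0,"rz": -12.3,"jaw": 0},
  ],
)

```text
time: 1.77
tool_pos: [0.5639, -0.1139, 0.1644]
ee_rot: [0.665, 0.747, -0.0, -0.001]
ft_force: [-1.2, 0.6, -0.1]
opening: -0.0001
gripper_force: 0.0
```

Right over the planned spot. Now I descend to z ≈ 0.09 and push along the housing's own +y, (-0.12, 0.993).

>>> play_rows(
  commands=[
    {"tx": 0,"ty": 0,"tz": -1,"rx": 0,"ry": 0,"rz": 0,"jaw": 0},
    {"tx": 0,"ty": 0,"tz": -2,"rx": 0,"ry": 0,"rz": 0,"jaw": 0},
    {"tx": 0,"ty": 0,"tz": -2.5,"rx": 0,"ry": 0,"rz": 0,"jaw": 0},
    {"tx": 0,"ty": 0,"tz": -2.5,"rx": 0,"ry": 0,"rz": 0,"jaw": 0},
    {"tx": -0.06,"ty": 0.5,"tz": -2.5,"rx": 0,"ry": 0,"rz": 0,"jaw": 0},
    {"tx": -0.09,"ty": 0.75,"tz": -2.5,"rx": 0,"ry": 0,"rz": 0,"jaw": 0},
    {"tx": -0.12,"ty": 1.0,"tz": -2.5,"rx": 0,"ry": 0,"rz": 0,"jaw": 0},
    {"tx": -0.15,"ty": 1.25,"tz": -2.5,"rx": 0,"ry": 0,"rz": 0,"jaw": 0},
    {"tx": -0.18,"ty": 1.5,"tz": -2.5,"rx": 0,"ry": 0,"rz": 0,"jaw": 0},
    {"tx": -0.24,"ty": 2.0,"tz": -2.5,"rx": 0,"ry": 0,"rz": 0,"jaw": 0},
    {"tx": -0.3,"ty": 2.5,"tz": -2.5,"rx": 0,"ry": 0,"rz": 0,"jaw": 0},
    {"tx": -0.36,"ty": 3.0,"tz": -2.5,"rx": 0,"ry": 0,"rz": 0,"jaw": 0},
  ],
)

```text
time: 2.77
tool_pos: [0.5548, -0.0239, 0.0918]
ee_rot: [0.665, 0.747, -0.0, 0.002]
ft_force: [0.1, -5.6, 3.7]
opening: 0.0001
gripper_force: 2.7
```

Run:
```python
from h import *
d=snap('top','top1'); cv2.imwrite('pics/c1.png',cv2.resize(d['frame'][130:300,230:490],None,fx=3,fy=3,interpolation=cv2.INTER_CUBIC))
```

```text
(no output)
```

View pics/c1.png

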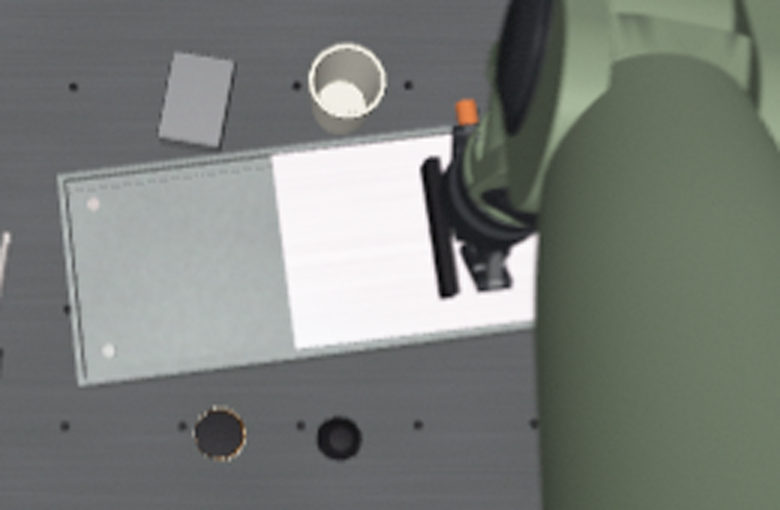

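The cover slides with the rib (crop ~(440,228)), and the side force is about 5.6 N. About 168 mm remain, so I keep pushing and slow down before the stop.

>>> play_rows(
  commands=[
    {"tx": -0.06,"ty": 0.5,"tz": 0,"rx": 0,"ry": 0,"rz": 0,"jaw": 0},
    {"tx": -0.12,"ty": 1.0,"tz": 0,"rx": 0,"ry": 0,"rz": 0,"jaw": 0},
    {"tx": -0.18,"ty": 1.5,"tz": 0,"rx": 0,"ry": 0,"rz": 0,"jaw": 0},
    {"tx": -0.24,"ty": 2.0,"tz": 0,"rx": 0,"ry": 0,"rz": 0,"jaw": 0},
    {"tx": -0.3,"ty": 2.5,"tz": 0,"rx": 0,"ry": 0,"rz": 0,"jaw": 0},
    {"tx": -0.36,"ty": 3.0,"tz": 0,"rx": 0,"ry": 0,"rz": 0,"jaw": 0},
    {"tx": -0.42,"ty": 3.5,"tz": 0,"rx": 0,"ry": 0,"rz": 0,"jaw": 0},
    {"tx": -0.48,"ty": 4.0,"tz": 0,"rx": 0,"ry": 0,"rz": 0,"jaw": 0},
    {"tx": -0.53,"ty": 4.4,"tz": 0,"rx": 0,"ry": 0,"rz": 0,"jaw": 0},
    {"tx": -0.57,"ty": 4.7,"tz": 0,"rx": 0,"ry": 0,"rz": 0,"jaw": 0},
    {"tx": -0.6,"ty": 5.0,"tz": 0,"rx": 0,"ry": 0,"rz": 0,"jaw": 0},
    {"tx": -0.62,"ty": 5.2,"tz": 0,"rx": 0,"ry": 0,"rz": 0,"jaw": 0},
    {"tx": -0.65,"ty": 5.4,"tz": 0,"rx": 0,"ry": 0,"rz": 0,"jaw": 0},
  ],
)

```text
time: 3.9
tool_pos: [0.5348, 0.1378, 0.0913]
ee_rot: [0.665, 0.747, -0.001, 0.002]
ft_force: [1.2, -6.5, 5.4]
opening: 0.0001
gripper_force: 3.4
```

>>> play_rows(
  commands=[
    {"tx": -0.01,"ty": 0.06,"tz": 0,"rx": 0,"ry": 0,"rz": 0,"jaw": 0},
    {"tx": -0.01,"ty": 0.12,"tz": 0,"rx": 0,"ry": 0,"rz": 0,"jaw": 0},
    {"tx": -0.02,"ty": 0.18,"tz": 0,"rx": 0,"ry": 0,"rz": 0,"jaw": 0},
  ],
)

```text
time: 4.15
tool_pos: [0.5343, 0.1417, 0.0911]
ee_rot: [0.665, 0.747, -0.002, 0.003]
ft_force: [2.7, -12.6, 4.3]
opening: -0.0001
gripper_force: 6.6
```

>>> play_rows(
  commands=[
    {"tx": -0.01,"ty": 0.04,"tz": 0,"rx": 0,"ry": 0,"rz": 0,"jaw": 0},
    {"tx": -0.01,"ty": 0.08,"tz": 0,"rx": 0,"ry": 0,"rz": 0,"jaw": 0},
  ],
)

```text
time: 4.32
tool_pos: [0.535, 0.1422, 0.0911]
ee_rot: [0.666, 0.746, -0.002, 0.005]
ft_force: [3.0, -18.1, 4.3]
opening: -0.0001
gripper_force: 9.2
```

The force jumped to 18 N with no motion, and the fingertip is at own y 0.114, exactly where it should be with the cover at its stop. I back off, rise and look.

>>> play_rows(
  commands=[
    {"tx": 0.02,"ty": -0.2,"tz": 0,"rx": 0,"ry": 0,"rz": 0,"jaw": 0},
    {"tx": 0.06,"ty": -0.6,"tz": 0,"rx": 0,"ry": 0,"rz": 0,"jaw": 0},
    {"tx": 0.06,"ty": -0.6,"tz": 1,"rx": 0,"ry": 0,"rz": 0,"jaw": 0},
    {"tx": 0.06,"ty": -0.6,"tz": 2.3,"rx": 0,"ry": 0,"rz": 0,"jaw": 0},
    {"tx": 0.06,"ty": 0.5,"tz": 3,"rx": 0,"ry": 0,"rz": 0,"jaw": 0},
    {"tx": 0.06,"ty": 1.5,"tz": 3,"rx": 0,"ry": 0,"rz": 0,"jaw": 0},
    {"tx": 0.06,"ty": 1.5,"tz": 3,"rx": 0,"ry": 0,"rz": 0,"jaw": 0},
    {"tx": 0.06,"ty": 1.5,"tz": 3,"rx": 0,"ry": 0,"rz": 0,"jaw": 0},
  ],
)

```text
time: 4.98
tool_pos: [0.5345, 0.1926, 0.1802]
ee_rot: [0.664, 0.748, 0.0, -0.0]
ft_force: [-0.4, -0.1, -0.4]
opening: -0.0001
gripper_force: 0.0
```

Run:
```python
from h import *
d=snap('top','top2'); cv2.imwrite('pics/c2.png',cv2.resize(d['frame'][140:260,330:490],None,fx=5,fy=5,interpolation=cv2.INTER_CUBIC))
d=snap('scene','sc2'); cv2.imwrite('pics/c3.png',cv2.resize(d['frame'][140:400,100:420],None,fx=2.3,fy=2.3,interpolation=cv2.INTER_CUBIC))
```

```text
(no output)
```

View pics/c2.png

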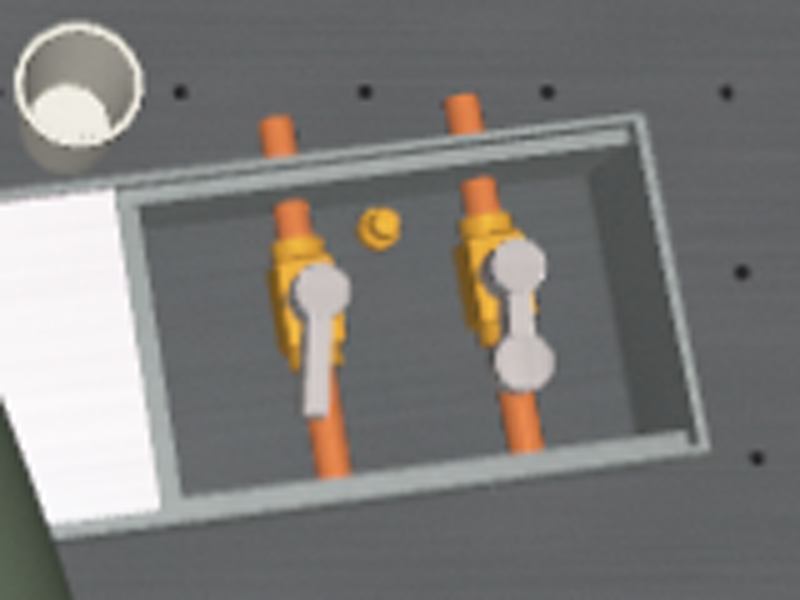

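View pics/c3.png

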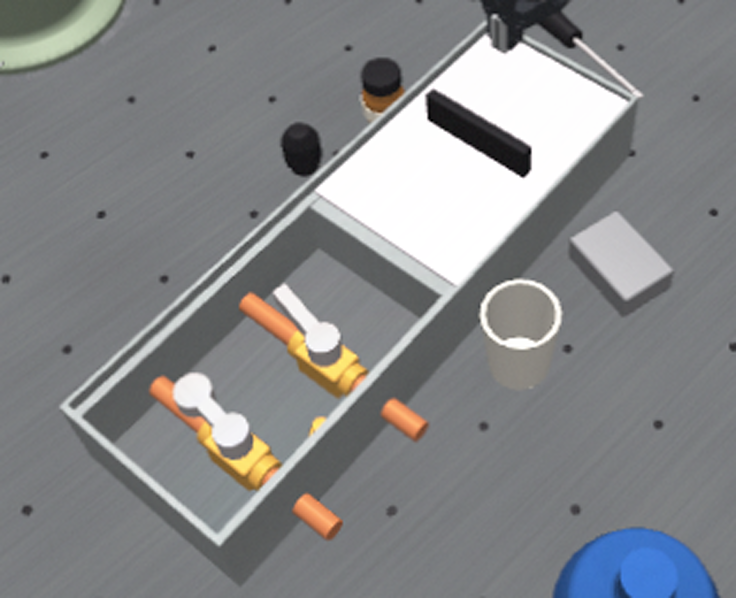

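The cover lies against its left stop and the well is open. In the top crop:
- **Marked valve (right):** hub (517,265), disc (525,362)
- **Plain handle:** from (321,290) to (315,415)
- **Brass plug:** (380,228), clear of the disc's path

Now I compute the arc.

Run:
```python
from h import *
c=load('top2'); f=lambda p,z: ray(c,((p[0]-2)/5+330,(p[1]-2)/5+140),z)[:2]
th=.120;R=np.array([[np.cos(th),-np.sin(th)],[np.sin(th),np.cos(th)]]);t=np.array([.5466,.0291])
for n,p,z in[('hub',(517,265),.064),('disc',(525,362),.064),('phub',(321,290),.064),('pend',(315,412),.064),('cornTR',(645,115),.084),('cornBR',(710,449),.084),('plug',(380,226),.026)]:
    w=f(p,z);print(n,w.round(4),(R.T@(w-t)).round(4))
hub=f((517,265),.064);d=f((525,362),.064)-hub;print('len',np.linalg.norm(d))
o=R.T@d;a0=np.arctan2(o[1],-o[0]);print('a0',a0)
print('tcp',manip.get_obs()['tool_pos'])
rr=.015+.016 # disc radius + fingers' half size allowance
for a in np.r_[a0-.0,np.arange(.2,1.58,.2),1.571]:
    e=np.array([-np.cos(a),np.sin(a)])*.048; tang=np.array([np.sin(a),np.cos(a)])
    w=hub+R@(e-tang*.026); print(round(a,2),'finger world (gap centre 26mm behind)',w.round(4),'own',(e-tang*.026+R.T@(hub-t)).round(4))
```

```text
hub [ 0.5897 -0.1565] [ 0.0205 -0.1894]
disc [ 0.5409 -0.1575] [-0.028  -0.1846]
phub [ 0.5775 -0.0577] [ 0.0202 -0.0899]
pend [ 0.5169 -0.0523] [-0.0392 -0.0772]
cornTR [ 0.6611 -0.2193] [ 0.0839 -0.2603]
cornBR [ 0.495 -0.239] [-0.0833 -0.26  ]
plug [ 0.6184 -0.0982] [ 0.0561 -0.135 ]
len 0.048749759899351056
a0 0.09864218067662989
tcp [0.5341501  0.19094021 0.17944447]
0.1 finger world (gap centre 26mm behind) [ 0.5422 -0.1835] own [-0.0298 -0.2105]
0.2 finger world (gap centre 26mm behind) [ 0.5397 -0.1785] own [-0.0317 -0.2053]
0.4 finger world (gap centre 26mm behind) [ 0.5363 -0.1682] own [-0.0338 -0.1946]
0.6 finger world (gap centre 26mm behind) [ 0.5351 -0.1574] own [-0.0338 -0.1837]
0.8 finger world (gap centre 26mm behind) [ 0.536  -0.1465] own [-0.0316 -0.1731]
1.0 finger world (gap centre 26mm behind) [ 0.539 -0.136] own [-0.0273 -0.163 ]
1.2 finger world (gap centre 26mm behind) [ 0.5441 -0.1264] own [-0.0211 -0.1541]
1.4 finger world (gap centre 26mm behind) [ 0.551  -0.1179] own [-0.0132 -0.1465]
1.57 finger world (gap centre 26mm behind) [ 0.5581 -0.1119] own [-0.0055 -0.1414]
```

The measurements agree with the drawing to under 1 mm: the hub is at own (20,-189) and the handle is 48.7 mm long. The marked handle starts at about 0.10 rad. Now the finger path, with the fingers as a box of about 29 x 22 mm staying behind the disc.

Run:
```python
from h import *
th=.120;R=np.array([[np.cos(th),-np.sin(th)],[np.sin(th),np.cos(th)]]);t=np.array([.5466,.0291])
hub=np.array([.0203,-.1897]); W=lambda o:R@o+t
o=manip.get_obs();p=o['tool_pos'];print(p,o['q'].round(2))
s=W(np.array([-.030,-.224])); print('above start',s,((s-p[:2])/.03).round(2),'tz to .12',(.12-p[2])/.03,'to .05',(.05-p[2])/.03)
for a in [.1,.2,.35,.5,.65,.8,.95,1.1,1.25,1.4,1.5,1.571]:
    tau=np.array([np.sin(a),np.cos(a)]);D=.015+.0145*tau[0]+.011*tau[1]
    w=W(hub+.048*np.array([-np.cos(a),np.sin(a)])-D*tau); print(a,((w-s)/.03).round(2),w.round(4))
```

```text
[0.5341501  0.19094021 0.17944447] [ 0.21  0.4  -0.22  0.95  0.    1.67]
above start [ 0.54363128 -0.1968805 ] [  0.32 -12.93] tz to .12 -1.9814822275607584 to .05 -4.314815560894092
0.1 [-0.05  0.39] [ 0.542  -0.1852]
0.2 [-0.14  0.51] [ 0.5393 -0.1815]
0.35 [-0.26  0.72] [ 0.5358 -0.1754]
0.5 [-0.35  0.95] [ 0.5332 -0.1684]
0.65 [-0.4   1.21] [ 0.5316 -0.1606]
0.8 [-0.41  1.48] [ 0.5313 -0.1523]
0.95 [-0.37  1.77] [ 0.5326 -0.1438]
1.1 [-0.27  2.05] [ 0.5354 -0.1353]
1.25 [-0.13  2.32] [ 0.5398 -0.1271]
1.4 [0.07 2.57] [ 0.5459 -0.1198]
1.5 [0.23 2.72] [ 0.5507 -0.1154]
1.571 [0.36 2.81] [ 0.5544 -0.1127]
```

>>> play_rows(
  commands=[
    {"tx": 0.32,"ty": -12.9,"tz": 0,"rx": 0,"ry": 0,"rz": 0,"jaw": 0},
    {"tx": 0.32,"ty": -12.9,"tz": 0,"rx": 0,"ry": 0,"rz": 0,"jaw": 0},
    {"tx": 0.32,"ty": -12.9,"tz": 0,"rx": 0,"ry": 0,"rz": 0,"jaw": 0},
    {"tx": 0.32,"ty": -12.9,"tz": 0,"rx": 0,"ry": 0,"rz": 0,"jaw": 0},
    {"tx": 0.32,"ty": -12.9,"tz": 0,"rx": 0,"ry": 0,"rz": 0,"jaw": 0},
    {"tx": 0.32,"ty": -12.9,"tz": 0,"rx": 0,"ry": 0,"rz": 0,"jaw": 0},
    {"tx": 0.32,"ty": -12.9,"tz": 0,"rx": 0,"ry": 0,"rz": 0,"jaw": 0},
    {"tx": 0.32,"ty": -12.9,"tz": 0,"rx": 0,"ry": 0,"rz": 0,"jaw": 0},
    {"tx": 0.32,"ty": -12.9,"tz": 0,"rx": 0,"ry": 0,"rz": 0,"jaw": 0},
    {"tx": 0.32,"ty": -12.9,"tz": 0,"rx": 0,"ry": 0,"rz": 0,"jaw": 0},
    {"tx": 0.32,"ty": -12.9,"tz": 0,"rx": 0,"ry": 0,"rz": 0,"jaw": 0},
    {"tx": 0.32,"ty": -12.9,"tz": 0,"rx": 0,"ry": 0,"rz": 0,"jaw": 0},
    {"tx": 0.32,"ty": -12.9,"tz": 0,"rx": 0,"ry": 0,"rz": 0,"jaw": 0},
    {"tx": 0.32,"ty": -12.9,"tz": 0,"rx": 0,"ry": 0,"rz": 0,"jaw": 0},
    {"tx": 0.32,"ty": -12.9,"tz": -1,"rx": 0,"ry": 0,"rz": 0,"jaw": 0},
    {"tx": 0.32,"ty": -12.9,"tz": -2,"rx": 0,"ry": 0,"rz": 0,"jaw": 0},
    {"tx": 0.32,"ty": -12.9,"tz": -2,"rx": 0,"ry": 0,"rz": 0,"jaw": 0},
  ],
)

```text
time: 6.5
tool_pos: [0.5412, -0.1922, 0.1155]
ee_rot: [0.664, 0.748, -0.001, -0.004]
ft_force: [-0.2, 1.4, -0.5]
opening: -0.0002
gripper_force: 0.0
```

>>> play_rows(
  commands=[
    {"tx": 0.05,"ty": -0.12,"tz": 0,"rx": 0,"ry": 0,"rz": 0,"jaw": 0},
    {"tx": 0.05,"ty": -0.12,"tz": 0,"rx": 0,"ry": 0,"rz": 0,"jaw": 0},
    {"tx": 0.05,"ty": -0.12,"tz": 0,"rx": 0,"ry": 0,"rz": 0,"jaw": 0},
  ],
)

```text
time: 6.75
tool_pos: [0.5476, -0.1995, 0.1222]
ee_rot: [0.664, 0.747, 0.0, 0.002]
ft_force: [0.4, -0.4, 0.8]
opening: 0.0001
gripper_force: 0.0
```

>>> play_rows(
  commands=[
    {"tx": 0,"ty": 0,"tz": 0,"rx": 0,"ry": 0,"rz": 0,"jaw": 0},
    {"tx": 0,"ty": 0,"tz": 0,"rx": 0,"ry": 0,"rz": 0,"jaw": 0},
    {"tx": 0,"ty": 0,"tz": 0,"rx": 0,"ry": 0,"rz": 0,"jaw": 0},
    {"tx": 0,"ty": 0,"tz": 0,"rx": 0,"ry": 0,"rz": 0,"jaw": 0},
  ],
)

```text
time: 7.08
tool_pos: [0.5463, -0.1993, 0.1208]
ee_rot: [0.665, 0.747, 0.0, 0.0]
ft_force: [0.1, 0.6, -0.6]
opening: -0.0002
gripper_force: 0.0
```

Settled. I descend beside the disc and follow the arc about half way.

>>> play_rows(
  commands=[
    {"tx": 0,"ty": 0,"tz": -0.8,"rx": 0,"ry": 0,"rz": 0,"jaw": 0},
    {"tx": 0,"ty": 0,"tz": -1.6,"rx": 0,"ry": 0,"rz": 0,"jaw": 0},
    {"tx": 0,"ty": 0,"tz": -2.36,"rx": 0,"ry": 0,"rz": 0,"jaw": 0},
    {"tx": 0,"ty": 0,"tz": -2.36,"rx": 0,"ry": 0,"rz": 0,"jaw": 0},
    {"tx": 0,"ty": 0,"tz": -2.36,"rx": 0,"ry": 0,"rz": 0,"jaw": 0},
    {"tx": -0.07,"ty": 0.25,"tz": -2.36,"rx": 0,"ry": 0,"rz": 0,"jaw": 0},
    {"tx": -0.14,"ty": 0.47,"tz": -2.36,"rx": 0,"ry": 0,"rz": 0,"jaw": 0},
    {"tx": -0.23,"ty": 0.59,"tz": -2.36,"rx": 0,"ry": 0,"rz": 0,"jaw": 0},
    {"tx": -0.29,"ty": 0.7,"tz": -2.36,"rx": 0,"ry": 0,"rz": 0,"jaw": 0},
    {"tx": -0.35,"ty": 0.8,"tz": -2.36,"rx": 0,"ry": 0,"rz": 0,"jaw": 0},
    {"tx": -0.4,"ty": 0.92,"tz": -2.36,"rx": 0,"ry": 0,"rz": 0,"jaw": 0},
    {"tx": -0.44,"ty": 1.03,"tz": -2.36,"rx": 0,"ry": 0,"rz": 0,"jaw": 0},
    {"tx": -0.49,"ty": 1.29,"tz": -2.36,"rx": 0,"ry": 0,"rz": 0,"jaw": 0},
    {"tx": -0.5,"ty": 1.56,"tz": -2.36,"rx": 0,"ry": 0,"rz": 0,"jaw": 0},
  ],
)

```text
time: 8.25
tool_pos: [0.5306, -0.1528, 0.0495]
ee_rot: [0.665, 0.747, -0.001, 0.0]
ft_force: [0.7, -5.9, 0.5]
opening: 0.0
gripper_force: 2.1
```

Contact is as expected, about 6 N. Continuing the arc to about 1.5 rad.

>>> play_rows(
  commands=[
    {"tx": 0.02,"ty": 0.15,"tz": 0,"rx": 0,"ry": 0,"rz": 0,"jaw": 0},
    {"tx": 0.04,"ty": 0.29,"tz": 0,"rx": 0,"ry": 0,"rz": 0,"jaw": 0},
    {"tx": 0.09,"ty": 0.43,"tz": 0,"rx": 0,"ry": 0,"rz": 0,"jaw": 0},
    {"tx": 0.14,"ty": 0.57,"tz": 0,"rx": 0,"ry": 0,"rz": 0,"jaw": 0},
    {"tx": 0.21,"ty": 0.7,"tz": 0,"rx": 0,"ry": 0,"rz": 0,"jaw": 0},
    {"tx": 0.28,"ty": 0.84,"tz": 0,"rx": 0,"ry": 0,"rz": 0,"jaw": 0},
    {"tx": 0.38,"ty": 0.97,"tz": 0,"rx": 0,"ry": 0,"rz": 0,"jaw": 0},
    {"tx": 0.48,"ty": 1.09,"tz": 0,"rx": 0,"ry": 0,"rz": 0,"jaw": 0},
    {"tx": 0.56,"ty": 1.17,"tz": 0,"rx": 0,"ry": 0,"rz": 0,"jaw": 0},
    {"tx": 0.64,"ty": 1.24,"tz": 0,"rx": 0,"ry": 0,"rz": 0,"jaw": 0},
    {"tx": 0.64,"ty": 1.24,"tz": 0,"rx": 0,"ry": 0,"rz": 0,"jaw": 0},
  ],
)

```text
time: 9.17
tool_pos: [0.5506, -0.1144, 0.0493]
ee_rot: [0.664, 0.747, 0.0, -0.0]
ft_force: [-2.0, -2.1, -0.3]
opening: 0.0
gripper_force: 0.8
```

>>> play_rows(
  commands=[
    {"tx": 0.06,"ty": 0.02,"tz": 0,"rx": 0,"ry": 0,"rz": 0,"jaw": 0},
    {"tx": 0.12,"ty": 0.03,"tz": 0,"rx": 0,"ry": 0,"rz": 0,"jaw": 0},
    {"tx": 0.18,"ty": 0.04,"tz": 0,"rx": 0,"ry": 0,"rz": 0,"jaw": 0},
  ],
)

```text
time: 9.42
tool_pos: [0.5545, -0.1126, 0.0491]
ee_rot: [0.665, 0.747, 0.0, -0.002]
ft_force: [-5.8, 3.0, 2.6]
opening: 0.0002
gripper_force: 2.7
```

>>> play_rows(
  commands=[
    {"tx": 0.05,"ty": 0.01,"tz": 0,"rx": 0,"ry": 0,"rz": 0,"jaw": 0},
    {"tx": 0.1,"ty": 0.01,"tz": 0,"rx": 0,"ry": 0,"rz": 0,"jaw": 0},
  ],
)

```text
time: 9.58
tool_pos: [0.5572, -0.1119, 0.049]
ee_rot: [0.664, 0.747, 0.0, -0.002]
ft_force: [-8.2, 2.7, 1.6]
opening: 0.0001
gripper_force: 4.3
```

>>> play_rows(
  commands=[
    {"tx": 0.05,"ty": 0.01,"tz": 0,"rx": 0,"ry": 0,"rz": 0,"jaw": 0},
    {"tx": 0.1,"ty": 0.01,"tz": 0,"rx": 0,"ry": 0,"rz": 0,"jaw": 0},
  ],
)

```text
time: 9.75
tool_pos: [0.5575, -0.1118, 0.0488]
ee_rot: [0.665, 0.747, -0.002, -0.004]
ft_force: [-15.9, 2.5, 9.6]
opening: -0.0004
gripper_force: 7.8
```

>>> play_rows(
  commands=[
    {"tx": 0.04,"ty": 0.0,"tz": 0,"rx": 0,"ry": 0,"rz": 0,"jaw": 0},
    {"tx": 0.04,"ty": 0.0,"tz": 0,"rx": 0,"ry": 0,"rz": 0,"jaw": 0},
  ],
)

```text
time: 9.92
tool_pos: [0.5575, -0.1117, 0.0487]
ee_rot: [0.665, 0.747, -0.002, -0.005]
ft_force: [-16.7, 1.8, 10.0]
opening: -0.0003
gripper_force: 7.9
```

The arm stopped moving while the force rose to 17 N, so the handle is at its stop. I back off toward the front, rise and move out of view.

>>> play_rows(
  commands=[
    {"tx": -0.3,"ty": -0.04,"tz": 0,"rx": 0,"ry": 0,"rz": 0,"jaw": 0},
    {"tx": -0.8,"ty": -0.1,"tz": 0,"rx": 0,"ry": 0,"rz": 0,"jaw": 0},
    {"tx": -0.8,"ty": -0.1,"tz": 0,"rx": 0,"ry": 0,"rz": 0,"jaw": 0},
    {"tx": -0.8,"ty": -0.1,"tz": 1,"rx": 0,"ry": 0,"rz": 0,"jaw": 0},
    {"tx": -0.8,"ty": -0.1,"tz": 2,"rx": 0,"ry": 0,"rz": 0,"jaw": 0},
    {"tx": -0.8,"ty": -0.1,"tz": 3,"rx": 0,"ry": 0,"rz": 0,"jaw": 0},
    {"tx": -0.8,"ty": -0.1,"tz": 4.5,"rx": 0,"ry": 0,"rz": 0,"jaw": 0},
    {"tx": -0.8,"ty": 10,"tz": 5,"rx": 0,"ry": 0,"rz": 0,"jaw": 0},
    {"tx": -0.8,"ty": 10,"tz": 5,"rx": 0,"ry": 0,"rz": 0,"jaw": 0},
    {"tx": -0.8,"ty": 10,"tz": 5,"rx": 0,"ry": 0,"rz": 0,"jaw": 0},
    {"tx": -0.8,"ty": 10,"tz": 5,"rx": 0,"ry": 0,"rz": 0,"jaw": 0},
    {"tx": -0.8,"ty": 10,"tz": 5,"rx": 0,"ry": 0,"rz": 0,"jaw": 0},
    {"tx": -0.8,"ty": 10,"tz": 5,"rx": 0,"ry": 0,"rz": 0,"jaw": 0},
    {"tx": -0.8,"ty": 10,"tz": 5,"rx": 0,"ry": 0,"rz": 0,"jaw": 0},
    {"tx": -0.8,"ty": 10,"tz": 5,"rx": 0,"ry": 0,"rz": 0,"jaw": 0},
    {"tx": -0.8,"ty": 10,"tz": 5,"rx": 0,"ry": 0,"rz": 0,"jaw": 0},
    {"tx": -0.8,"ty": 10,"tz": 5,"rx": 0,"ry": 0,"rz": 0,"jaw": 0},
    {"tx": -0.8,"ty": 10,"tz": 5,"rx": 0,"ry": 0,"rz": 0,"jaw": 0},
  ],
)

```text
time: 11.42
tool_pos: [0.5394, 0.1859, 0.1995]
ee_rot: [0.665, 0.747, 0.0, 0.0]
ft_force: [-0.6, -0.2, 0.0]
opening: -0.0001
gripper_force: 0.0
```

Run:
```python
from h import *
d=snap('top','top3'); cv2.imwrite('pics/c4.png',cv2.resize(d['frame'][140:260,330:490],None,fx=5,fy=5,interpolation=cv2.INTER_CUBIC))
```

```text
(no output)
```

View pics/c4.png

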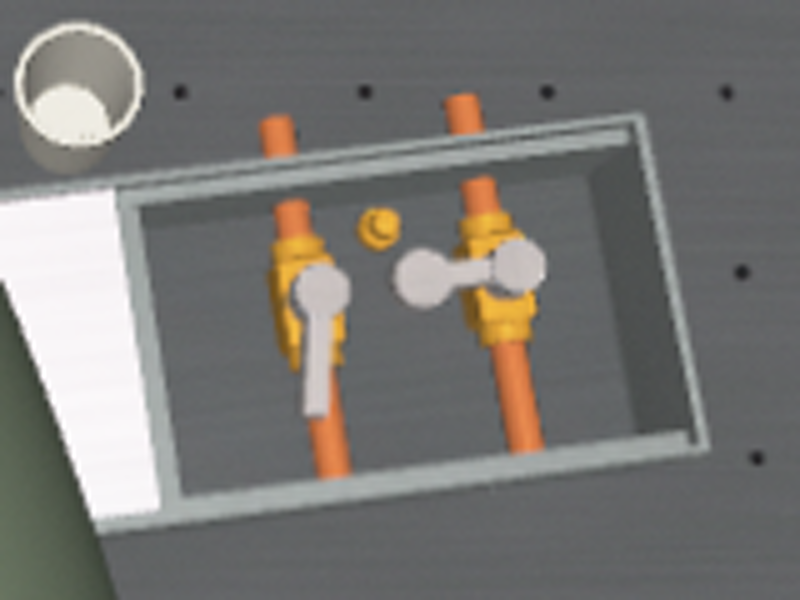

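The marked handle now points to housing-left: disc (424,278), hub (517,265), a slope of 0.14, the same as the housing edge, so it is shut. The plain handle, the plug and the cover edge are where they were. I hand the job in.

```bash
python3 -c "
from cell import manip
print(manip.sign_off())"
```

```text
the job is handed in; nothing more can be done
None
```

The cover is slid open against its left stop and the disc handle is pushed shut to its stop. The plain handle and brass plug did not move in the last picture. The job is handed in at about 11.5 s; the sign-off returned no verdict.

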